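Lid on the ferrule pot

ROBOT

A 7-joint arm with a two-finger parallel gripper is mounted at the origin on the work surface; the furniture and walls round the work are solid. World frame = base frame: x ahead of the robot, y to its left, z up, the work surface at z = 0. Lengths are in m, angles in rad, forces in N, time in s.
With the tool pointing down it reaches from about 0.4 to 0.875 m from the base axis. Payload 19.3 kg.
Tool frame: the origin (TCP) lies at the very end of the fingers, on their centre line; the grasp point (between the pads) lies 19 mm behind it (arm.grip_depth is the z of the grasp point in the tool frame, in m); z points along the fingers, x is the direction in which the jaws open and shut, and the axes are right-handed (so a half turn about z gives the same grasp; the last joint's range is limited). The gripper opens to 85 mm and grips with 20 to 120 N. Pads are 22 mm wide; open, the fingers measure 114 mm over their backs; the gripper's body (76 mm by 85 mm) begins 54 mm behind the grasp point. The pads swing forward as they close: fully open they stand 13 mm farther back than shut.
Start: joints at [1.219, 0.521, -0.036, 1.599, 0.021, 1.021, -0.113], TCP at [0.174, -0.6, 0.231] pointing down, gripper open.
Joint ranges: [-2.91, 2.91], [-0.3, 2.13], [-1.5, 1.42], [0.17, 2.43], [-1.26, 4.41], [0.16, 1.93], [-2.52, 2.52]. Speed limits (rad/s): [1.89, 1.89, 2.39, 2.39, 3.01, 3.01, 3.01].

INTERFACE

Orientations are given as a unit quaternion [w, x, y, z].
In Python, from bench import arm, viewer gives the robot as it stands. The module is installed in compiled form; this text tells all that it offers.
- The arm moves only by the tool servo_tool, never from a script. Its argument "steps" is a list of rows, each an object with "grip": the opening, from 0 (shut) to 1 (fully open); "dp": the shift along the world's x, y, z in mm, a list of three; "twist": the turn about the world's z in rad. A call has 1 to 8 rows; each row is the pose to reach, as a shift and turn from the pose commanded when the call began; what a row does not reach only later rows make up. A row lasts 1/12 s, in which the tool goes at most 41.7 mm and 7.16 degrees, less where a joint would pass 70% of its speed; a pose out of reach is approached as far as the arm can. A call with a gripper value outside its range is refused whole. The fingers move at their own pace and stop on an object; the grip force is fixed at half the most. Time passes only in rows, so rows that repeat a pose let the fingers close. It gives the time, the measured TCP pose, the force and the opening at its end, in the units of the state.
- arm.read_state(): the state, without advancing time (a new reading comes with each control period).
- viewer.snapshot(name): name is "scene" or "top" or "wrist"; returns the picture (384x512x3 uint8, red, green, blue); there is no depth.
- viewer.calibration(name): a dict with "fx", "fy", "cx", "cy" (pixels), "k1" (the pictures are not rectified: a ray, as slopes to the right and down, at radius r is drawn at 1 + k1 r^2 times it, then the intrinsics apply), "R" (3x3) and "t" (3): a world point X has camera coordinates R X + t. Camera axes: x right, y down, z forward; pixel columns grow to the right and rows downward; lengths in m; the calibration is good to about 2 mm. A picture is of the moment at which its call begins: read the wrist's pose just before it. calibration takes no time and is no camera call; for the wrist camera it gives the pose at the moment of the call.
- arm.close_job(): hands the job in, once; it reports no verdict.
The state is a dict: "time": time; "joints": joint angles; "qd": joint speeds; "joint_efforts": joint torques, N m; "eef_pos": TCP position; "tool_rot": TCP orientation; "wrist_force": force on the tool from outside, world axes, zero at the start; "torque": the same for the moment, N m; "opening": finger opening in m.
Only numpy, scipy, OpenCV 4.12 (cv2) and the standard library are available. Lean on these libraries where they do the work, as an engineer would, in place of code of your own. Each camera call takes 0.05 s, during which the arm holds its last target.

TASK

Before the machine starts throwing chips, close the wide pot that holds the ferrules: pick the large lid off the bench by its knob and lower it onto the pot, without dropping it, so that its plug is in the mouth and it sits level all round on the rim. Leave both pots standing where they are, and leave the narrow pot open with its small lid lying on the bench.

Things in the scene. Friction and masses are not known exactly. Their poses are not given: they have to be found in the camera images.
- large_lid_knob (a point): Large lid, 0.16 kg, lying loose, plug down: steel disc 116 mm across, 3 thick; under it a tapered plug 12 deep, 78 across at the disc, 62 at the foot; on top an upright round dark wood knob 28 across, 30 tall. Point: centre of the knob on the lid's axis (z up), 15 mm above the disc's top face, 18 above its underside, 30 above the bench.
- wide_pot_rim (a point): Wide pot: open round steel pot, 100 mm across, 70 tall, wall 3 (mouth 94 across), loose on the bench, 0.5 kg, three black ferrules 26 tall loose inside. Point: centre of the mouth in the rim plane, z up. When the large lid is seated its disc rests on the rim and the knob's centre is 18 mm above this point; the plug has 8 mm play each way and its taper guides it in.
- small_lid_knob (a point): Small lid, to be left alone, lying loose, plug down: steel disc 80 mm across, 3 thick; under it a tapered plug 12 deep, 44 across at the disc, 32 at the foot; on top an upright round dark wood knob 28 across, 30 tall. Point: centre of the knob on the lid's axis (z up), 15 mm above the disc's top face, 18 above its underside, 30 above the bench.
- narrow_pot_rim (a point): Narrow pot, to be left alone: open, empty round steel pot, 66 mm across, 70 tall, wall 3, loose on the bench. Point: centre of the mouth in the rim plane, z up. The pots and lids stand in any order. A tall solid bench machine stands ahead and to the right (x over 0.58 m, y under 0): swing the arm clear of it.
Not all that is in view belongs to the job. Leave any yellow look-alike of the part that bears wide_pot_rim alone.

How it is judged:
By the outcome, as a careful person would: the job done as asked, in the order asked, and still so for the second after the job is handed in, with the robot touching nothing.
It also fails if it takes over 40 s, if anything falls off the work surface, if the arm or the gripper's body presses on something with over 40 N, if the wrist force passes 120 N, or if a joint passes its speed limit or range.

## Working session

There is one attempt and no reset: what is moved stays moved. The work goes in short steps, Python scripts to look and compute and a tool call to move; the robot and the scene stay as the last step left them, time stands still between calls to the robot, and variables do not carry over. Pictures are saved under pics/ and viewed, and the job is handed in when it is done.

Besides the shell and the picture viewer there is one more tool, called after "Request:" by a JSON object that holds its "op" and its "data", one argument or row to a line. servo_tool: Moves the arm, as the interface text tells. Its arguments: {"type":"object","properties":{"steps":{"type":"array"}},"required":["steps"]}

```bash
mkdir -p pics; python3 - <<'E'
from bench import arm, viewer
import cv2
s=arm.read_state();print(s['time'],s['eef_pos'],s['tool_rot'],s['opening'],arm.grip_depth)
for n in("scene","top"):
    cv2.imwrite(f"pics/{n}0.png",cv2.cvtColor(viewer.snapshot(n),cv2.COLOR_RGB2BGR)); print(n,viewer.calibration(n))
E
```

```text
0.0 [ 0.17364994 -0.60001777  0.23070235] [-3.15138338e-04  7.99395574e-01 -6.00804764e-01 -5.02217533e-04] 0.0851878418309658 -0.0187
scene {'fx': 385.69742241924325, 'fy': 385.69742241924325, 'cx': 256.4238081133047, 'cy': 191.17461115744652, 'k1': -0.1250091091284547, 'R': array([[ 0.87048507, -0.49190778, -0.01680709],
       [-0.34319639, -0.58213892, -0.73710957],
       [ 0.35280588,  0.64741101, -0.67556421]]), 't': array([-0.44382959,  0.2534191 ,  0.73709941])}
top {'fx': 413.7135378538433, 'fy': 413.7135378538433, 'cx': 262.0572859744168, 'cy': 187.77450896642247, 'k1': 0.0312809116480297, 'R': array([[-0.02891882, -0.99955048, -0.00790841],
       [-0.99464589,  0.0295604 , -0.0990239 ],
       [ 0.09921316,  0.00500242, -0.99505363]]), 't': array([0.02894119, 0.53996419, 0.97202258])}
```

View pics/scene0.png

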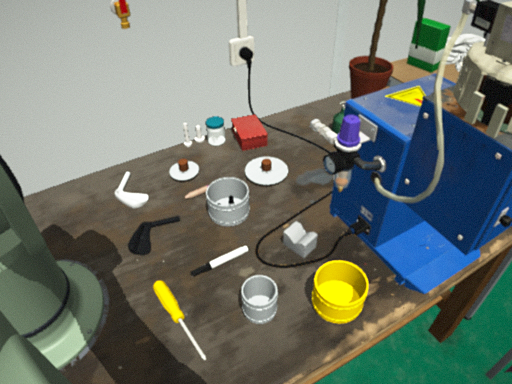

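View pics/top0.png

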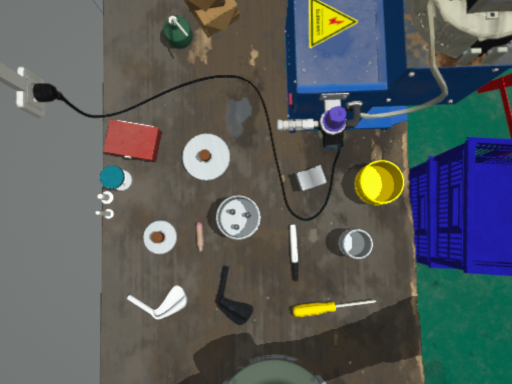

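Top view candidates: discs at (206,157) (large) and (160,237) (small). Pots at (238,217) (steel with ferrules, so the wide pot), (355,243) (narrow, empty) and (379,183) (yellow look-alike). I'll measure sizes and confirm in a crop.

```bash
cat > h.py <<'E'
import numpy as np, cv2
def ray(c,u,v):
    K=np.array([[c['fx'],0,c['cx']],[0,c['fy'],c['cy']],[0,0,1]])
    p=cv2.undistortPoints(np.array([[[u,v]]],float),K,np.array([c['k1'],0,0,0.]))[0,0]
    R=np.array(c['R']);t=np.array(c['t'])
    return -R.T@t, R.T@np.array([p[0],p[1],1])
def onz(c,u,v,z):
    o,d=ray(c,u,v); return o+d*(z-o[2])/d[2]
E
python3 - <<'E'
from h import *
from bench import viewer
for n,rois in (("top",{"big":(175,125,240,187,.015),"small":(138,215,183,260,.015),"wide":(210,190,266,245,.07),"narrow":(333,224,378,264,.07)}),
               ("scene",{"big":(240,152,293,190,.015),"small":(165,155,203,184,.015),"wide":(202,174,254,228,.07)})):
    im=cv2.imread(f"pics/{n}0.png"); c=viewer.calibration(n)
    hsv=cv2.cvtColor(im,cv2.COLOR_BGR2HSV)
    m=((hsv[...,2]>125)&(hsv[...,1]<60)).astype(np.uint8)*255
    for k,(a,b,e,f,z) in rois.items():
        cs,_=cv2.findContours(m[b:f,a:e].copy(),cv2.RETR_EXTERNAL,cv2.CHAIN_APPROX_NONE)
        cc=max(cs,key=cv2.contourArea)
        P=np.array([onz(c,x+a,y+b,z)[:2] for x,y in cc[:,0]])
        hull=cv2.convexHull(P.astype(np.float32)); 
        ctr,r=cv2.minEnclosingCircle(hull); el=cv2.fitEllipse((P*1000).astype(np.float32))
        print(n,k,ctr,2*r,el)
        # dark knob
        if z<.05:
            kb=((hsv[b:f,a:e,1]>110)).astype(np.uint8)
            inner=np.zeros_like(kb);cv2.drawContours(inner,[cv2.convexHull(cc)],-1,1,-1)
            inner=cv2.erode(inner,np.ones((3,3)))
            ys,xs=np.nonzero(kb&inner); print('  knob px',xs.mean()+a,ys.mean()+b,len(xs),onz(c,xs.mean()+a,ys.mean()+b,.035))
t=cv2.imread("pics/top0.png")[110:270,130:410]; cv2.imwrite("pics/crop0.png",cv2.resize(t,None,fx=2.8,fy=2.8,interpolation=cv2.INTER_CUBIC))
E
```

```text
top big (0.623849093914032, 0.14925244450569153) 0.11795955151319504 ((623.7094116210938, 149.17819213867188), (115.17241668701172, 115.62359619140625), 152.01336669921875)
  knob px 204.41666666666666 154.98809523809524 84 [0.62343664 0.14988794 0.035     ]
top small (0.43048831820487976, 0.2639216184616089) 0.08190567046403885 ((430.21466064453125, 263.8309326171875), (78.7423324584961, 80.00873565673828), 16.22593879699707)
  knob px 157.23913043478262 236.8586956521739 92 [0.43048421 0.26433303 0.035     ]
top wide (0.47070398926734924, 0.0696883499622345) 0.10285470634698868 ((470.7027893066406, 70.0545883178711), (99.48181915283203, 100.77680969238281), 150.2534637451172)
top narrow (0.4024876654148102, -0.2002449482679367) 0.06842862069606781 ((402.6273498535156, -200.2952423095703), (65.88870239257812, 66.59584045410156), 147.53953552246094)
scene big (0.6239697933197021, 0.1499485820531845) 0.12247417867183685 ((624.5169677734375, 149.44642639160156), (117.83332824707031, 119.25531768798828), 147.69520568847656)
  knob px 266.0 164.42222222222222 90 [0.6226593  0.14648631 0.035     ]
scene small (0.43025144934654236, 0.2638481557369232) 0.08695033192634583 ((430.2472229003906, 261.6949768066406), (77.68843841552734, 82.24362182617188), 66.83273315429688)
  knob px 183.08474576271186 166.16949152542372 59 [0.42808053 0.25379495 0.035     ]
scene wide (0.4660818874835968, 0.04178740829229355) 0.1640375852584839 ((462.122802734375, 46.35834503173828), (98.50288391113281, 167.78707885742188), 157.8988800048828)
```

View pics/crop0.png

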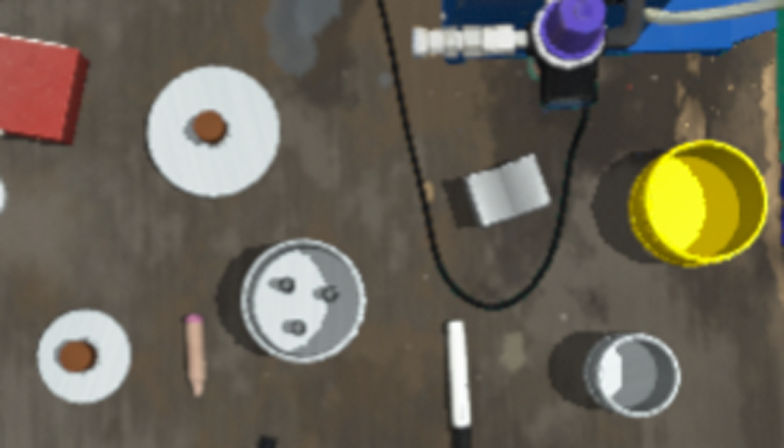

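The crop confirms it. The large lid is the 116 mm disc at (206,157), at world (0.624, 0.149). The wide steel pot with three ferrules at (238,217) has its rim centre at (0.471, 0.070). I'll swing round in an inward arc to stay clear of the machine.

Request:
{"op": "servo_tool", "data": {
  "steps": [
    {"grip":1,"dp":[20,33,0],"twist":0},
    {"grip":1,"dp":[40,66,0],"twist":0},
    {"grip":1,"dp":[60,100,0],"twist":0},
    {"grip":1,"dp":[80,133,0],"twist":0},
    {"grip":1,"dp":[101,166,0],"twist":0},
    {"grip":1,"dp":[123,200,0],"twist":0},
    {"grip":1,"dp":[144,233,0],"twist":0},
    {"grip":1,"dp":[165,266,0],"twist":0}
  ]
}}

```text
time: 0.77
eef_pos: [0.3393, -0.3325, 0.2312]
tool_rot: [0.0, 0.799, -0.601, -0.0]
wrist_force: [2.0, -0.9, 0.4]
opening: 0.0853
```

Request:
{"op": "servo_tool", "data": {
  "steps": [
    {"grip":1,"dp":[15,37,0],"twist":0},
    {"grip":1,"dp":[30,74,0],"twist":0},
    {"grip":1,"dp":[45,111,0],"twist":0},
    {"grip":1,"dp":[60,148,0],"twist":0},
    {"grip":1,"dp":[75,185,0],"twist":0},
    {"grip":1,"dp":[88,222,0],"twist":0},
    {"grip":1,"dp":[100,260,0],"twist":0},
    {"grip":1,"dp":[110,299,0],"twist":0}
  ]
}}

```text
time: 1.43
eef_pos: [0.4491, -0.0335, 0.2313]
tool_rot: [-0.0, 0.799, -0.601, 0.0]
wrist_force: [1.3, -1.0, 0.2]
opening: 0.0856
```

```bash
python3 -c "
from bench import arm;print(arm.read_state()['joints'])"
```

```text
[ 0.21642133  0.2578817  -0.32556906  2.02637088  0.1067294   0.87302282
 -1.45717201]
```

Request:
{"op": "servo_tool", "data": {
  "steps": [
    {"grip":1,"dp":[10,38,0],"twist":0},
    {"grip":1,"dp":[22,76,0],"twist":0},
    {"grip":1,"dp":[40,112,0],"twist":0},
    {"grip":1,"dp":[65,144,0],"twist":0},
    {"grip":1,"dp":[95,170,0],"twist":0},
    {"grip":1,"dp":[134,182,0],"twist":0},
    {"grip":1,"dp":[174,183,-5],"twist":0},
    {"grip":1,"dp":[174,183,-40],"twist":0}
  ]
}}

```text
time: 2.1
eef_pos: [0.6318, 0.1494, 0.1954]
tool_rot: [-0.005, 0.799, -0.601, 0.004]
wrist_force: [1.8, 0.4, -0.0]
opening: 0.0853
```

Request:
{"op": "servo_tool", "data": {
  "steps": [
    {"grip":1,"dp":[0,0,-30],"twist":0},
    {"grip":1,"dp":[0,0,-60],"twist":0},
    {"grip":1,"dp":[0,0,-60],"twist":0}
  ]
}}

```text
time: 2.35
eef_pos: [0.6199, 0.1467, 0.1255]
tool_rot: [0.003, 0.8, -0.601, -0.003]
wrist_force: [-0.5, -0.7, -0.3]
opening: 0.0853
```

```bash
cat > w.py <<'E'
from h import *
from bench import arm,viewer
import sys
s=arm.read_state();print(s['time'],s['eef_pos'],s['tool_rot'],s['wrist_force'],s['opening'])
for n in sys.argv[2:]:
    c=viewer.calibration(n); np.savez(f'pics/{n}{sys.argv[1]}.npz',**c)
    cv2.imwrite(f"pics/{n}{sys.argv[1]}.png",cv2.cvtColor(viewer.snapshot(n),cv2.COLOR_RGB2BGR))
E
python3 w.py 1 wrist scene
```

```text
2.35 [0.61989142 0.14674736 0.12551937] [ 0.00328167  0.79950264 -0.60064823 -0.0025424 ] [-0.51966993 -0.73960205 -0.34687816] 0.08528882028215756
```

View pics/wrist1.png

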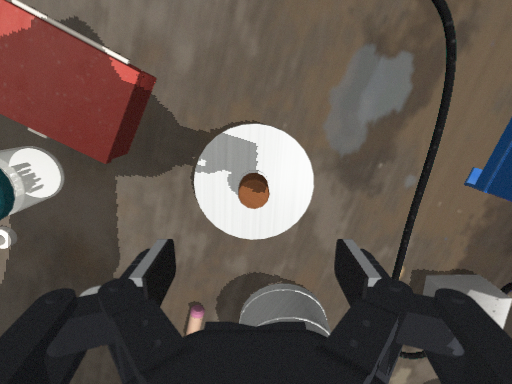

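View pics/scene1.png

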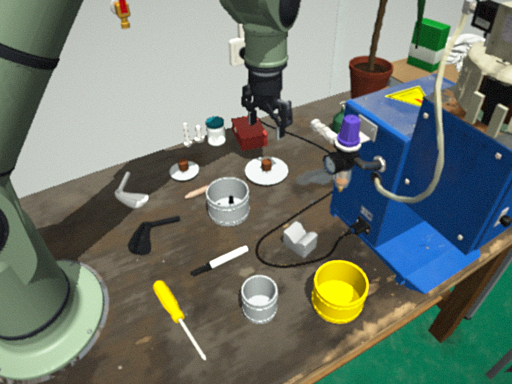

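The wrist view shows the lid at about (254,182) with its knob at (254,190). The arm is still settling, so I'll settle it and measure from the wrist camera.

Request:
{"op": "servo_tool", "data": {
  "steps": [
    {"grip":1,"dp":[0,0,0],"twist":0},
    {"grip":1,"dp":[0,0,0],"twist":0},
    {"grip":1,"dp":[0,0,0],"twist":0}
  ]
}}

```text
time: 2.7
eef_pos: [0.6235, 0.1478, 0.1331]
tool_rot: [-0.001, 0.799, -0.601, 0.001]
wrist_force: [-0.3, -0.4, 0.6]
opening: 0.0853
```

```bash
python3 w.py 2 wrist; cat > m.py <<'E'
from h import *
c=dict(np.load('pics/wrist2.npz')); im=cv2.imread('pics/wrist2.png');hsv=cv2.cvtColor(im,cv2.COLOR_BGR2HSV)
x0,y0=185,110; sub=hsv[y0:250,x0:330]
m=((sub[...,2]>175)&(sub[...,1]<60)).astype(np.uint8)
cs,_=cv2.findContours(m,cv2.RETR_EXTERNAL,cv2.CHAIN_APPROX_NONE);cc=max(cs,key=cv2.contourArea)
P=np.array([onz(c,x+x0,y+y0,.015)[:2]*1000 for x,y in cv2.convexHull(cc)[:,0]],np.float32)
print('disc',cv2.minEnclosingCircle(P),cv2.fitEllipse(P))
k=((sub[...,1]>110)&(sub[...,0]<18)).astype(np.uint8)
n,l,st,ce=cv2.connectedComponentsWithStats(k)
for i in range(1,n):
    if st[i,4]>200: print('knob',ce[i]+[x0,y0],st[i],onz(c,*(ce[i]+[x0,y0]),.045))
E
python3 m.py
```

```text
2.7 [0.62353758 0.14782802 0.13311459] [-9.71747788e-04  7.99324649e-01 -6.00898116e-01  7.85170866e-04] [-0.28798526 -0.37272014  0.55887376] 0.08530017035252761
disc ((623.7341918945312, 149.55783081054688), 57.51276397705078) ((623.7708740234375, 149.6761474609375), (114.45166778564453, 114.69507598876953), 37.86253356933594)
knob [253.41282051 193.13461538] [ 54  66  30  34 780] [0.62723577 0.15058053 0.045     ]
```

Wrist and top views agree on (623.7, 149.5) mm. I'll descend to TCP z of about 22 mm, 7 mm above the disc.

Request:
{"op": "servo_tool", "data": {
  "steps": [
    {"grip":1,"dp":[0,1.5,-30],"twist":0},
    {"grip":1,"dp":[0,1.5,-55],"twist":0},
    {"grip":1,"dp":[0,1.5,-75],"twist":0},
    {"grip":1,"dp":[0,1.5,-85],"twist":0},
    {"grip":1,"dp":[0,1.5,-93],"twist":0},
    {"grip":1,"dp":[0,1.5,-100],"twist":0},
    {"grip":1,"dp":[0,1.5,-100],"twist":0},
    {"grip":1,"dp":[0,1.5,-100],"twist":0}
  ]
}}

```text
time: 3.42
eef_pos: [0.6231, 0.1493, 0.032]
tool_rot: [-0.0, 0.799, -0.601, 0.0]
wrist_force: [1.1, 0.2, 0.5]
opening: 0.0852
```

Request:
{"op": "servo_tool", "data": {
  "steps": [
    {"grip":1,"dp":[0.5,0,-5],"twist":0},
    {"grip":1,"dp":[0.5,0,-10],"twist":0},
    {"grip":1,"dp":[0.5,0,-10],"twist":0},
    {"grip":1,"dp":[0.5,0,-10],"twist":0}
  ]
}}

```text
time: 3.75
eef_pos: [0.6232, 0.1491, 0.0211]
tool_rot: [0.0, 0.799, -0.601, -0.0]
wrist_force: [-0.0, 0.1, 0.1]
opening: 0.0857
```

Request:
{"op": "servo_tool", "data": {
  "steps": [
    {"grip":0.6,"dp":[0,0,0],"twist":0},
    {"grip":0.45,"dp":[0,0,0],"twist":0},
    {"grip":0.4,"dp":[0,0,0],"twist":0},
    {"grip":0.3,"dp":[0,0,0],"twist":0},
    {"grip":0,"dp":[0,0,0],"twist":0},
    {"grip":0,"dp":[0,0,0],"twist":0},
    {"grip":0,"dp":[0,0,0],"twist":0},
    {"grip":0,"dp":[0,0,0],"twist":0}
  ]
}}

```text
time: 4.42
eef_pos: [0.6233, 0.1491, 0.0217]
tool_rot: [-0.0, 0.799, -0.601, 0.0]
wrist_force: [-2.2, -0.5, 6.2]
opening: 0.0259
```

Request:
{"op": "servo_tool", "data": {
  "steps": [
    {"grip":0,"dp":[0,0,0],"twist":0},
    {"grip":0,"dp":[0,0,0],"twist":0},
    {"grip":0,"dp":[0,0,0],"twist":0}
  ]
}}

```text
time: 4.67
eef_pos: [0.6234, 0.1491, 0.0217]
tool_rot: [-0.0, 0.799, -0.601, 0.0]
wrist_force: [-2.3, -1.5, 6.1]
opening: 0.026
```

Request:
{"op": "servo_tool", "data": {
  "steps": [
    {"grip":0,"dp":[0,0,4],"twist":0},
    {"grip":0,"dp":[0,0,10],"twist":0},
    {"grip":0,"dp":[0,0,20],"twist":0},
    {"grip":0,"dp":[0,0,35],"twist":0},
    {"grip":0,"dp":[0,0,55],"twist":0},
    {"grip":0,"dp":[0,0,75],"twist":0},
    {"grip":0,"dp":[0,0,90],"twist":0},
    {"grip":0,"dp":[0,0,100],"twist":0}
  ]
}}

```text
time: 5.33
eef_pos: [0.6239, 0.1493, 0.1239]
tool_rot: [-0.001, 0.799, -0.601, 0.001]
wrist_force: [0.2, 0.4, -2.4]
opening: 0.0258
```

Request:
{"op": "servo_tool", "data": {
  "steps": [
    {"grip":0,"dp":[0,0,10],"twist":0},
    {"grip":0,"dp":[0,0,10],"twist":0},
    {"grip":0,"dp":[0,0,10],"twist":0},
    {"grip":0,"dp":[0,0,10],"twist":0}
  ]
}}

```text
time: 5.67
eef_pos: [0.6229, 0.149, 0.1305]
tool_rot: [0.0, 0.799, -0.601, -0.0]
wrist_force: [-0.4, 0.6, -2.9]
opening: 0.0257
```

```bash
python3 w.py 3 wrist scene
```

```text
5.6667 [0.62287145 0.14899101 0.13050435] [ 4.51397226e-04  7.99397409e-01 -6.00802356e-01 -3.28095511e-04] [-0.37900705  0.61555245 -2.92025468] 0.025659984223256115
```

View pics/wrist3.png

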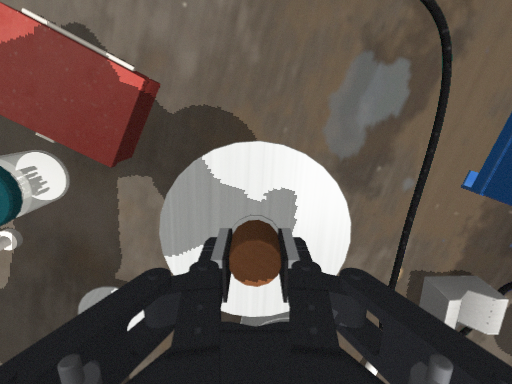

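View pics/scene3.png

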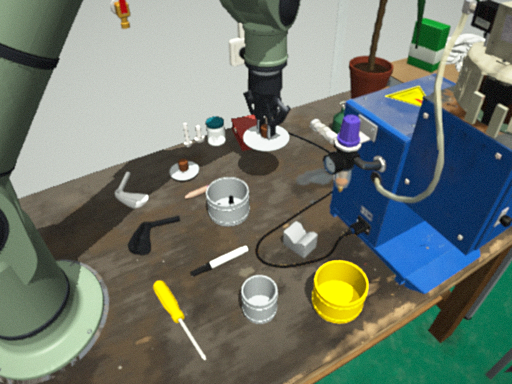

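The lid is held and looks level, with the wrist disc centred near (255,228). I'll check the lid's offset and tilt relative to the TCP.

```bash
cat > m3.py <<'E'
from h import *
from scipy.optimize import least_squares
c=dict(np.load('pics/wrist3.npz')); im=cv2.imread('pics/wrist3.png')
hsv=cv2.cvtColor(im,cv2.COLOR_BGR2HSV)
m=((hsv[...,2]>115)&(hsv[...,1]<45)).astype(np.uint8); m[:135]=0;m[262:]=0;m[:,:150]=0;m[:,360:]=0
cs,_=cv2.findContours(m,cv2.RETR_EXTERNAL,cv2.CHAIN_APPROX_NONE);cc=max(cs,key=cv2.contourArea)
h=cv2.convexHull(cc)[:,0]; h=h[h[:,1]<258]
print(len(h),h[:,0].min(),h[:,0].max(),h[:,1].min())
for z in(.1218,.1238,.1258):
    P=np.array([onz(c,x,y,z)[:2]*1000 for x,y in h])
    f=least_squares(lambda p:np.hypot(*(P-p[:2]).T)-p[2],[623,149,58]);print(z,f.x,np.abs(f.fun).max(), np.round(cv2.fitEllipse(P.astype(np.float32))[1],1))
E
python3 m3.py
```

```text
29 159 351 140
0.1218 [622.87515449 149.2821589   58.18745445] 0.30764703275528404 [116.4 117.6]
0.1238 [623.82021014 149.5552585   57.41174429] 0.3035457204386276 [114.9 116. ]
0.1258 [624.76526577 149.82835809  56.63603415] 0.2994444080174077 [113.3 114.4]
```

Request:
{"op": "servo_tool", "data": {
  "steps": [
    {"grip":0,"dp":[-10,-5,5],"twist":0},
    {"grip":0,"dp":[-30,-16,8],"twist":0},
    {"grip":0,"dp":[-57,-30,8],"twist":0},
    {"grip":0,"dp":[-84,-44,8],"twist":0},
    {"grip":0,"dp":[-111,-58,8],"twist":0},
    {"grip":0,"dp":[-133,-69,8],"twist":0},
    {"grip":0,"dp":[-147,-76,8],"twist":0},
    {"grip":0,"dp":[-152.5,-79.5,8],"twist":0}
  ]
}}

```text
time: 6.43
eef_pos: [0.4687, 0.0685, 0.139]
tool_rot: [0.001, 0.799, -0.601, -0.0]
wrist_force: [1.0, 0.1, -2.0]
opening: 0.026
```

Request:
{"op": "servo_tool", "data": {
  "steps": [
    {"grip":0,"dp":[0,0,0],"twist":0},
    {"grip":0,"dp":[0,0,0],"twist":0},
    {"grip":0,"dp":[0,0,0],"twist":0},
    {"grip":0,"dp":[0,0,0],"twist":0}
  ]
}}

```text
time: 6.77
eef_pos: [0.4715, 0.0703, 0.1391]
tool_rot: [-0.0, 0.8, -0.601, -0.0]
wrist_force: [-0.3, -0.2, -2.4]
opening: 0.0258
```

```bash
python3 w.py 4 scene wrist
```

```text
6.7667 [0.47151366 0.07025072 0.13911781] [-2.20495661e-04  7.99521840e-01 -6.00636973e-01 -7.71248081e-05] [-0.32316197 -0.1934275  -2.40951967] 0.025759061341894568
```

View pics/scene4.png

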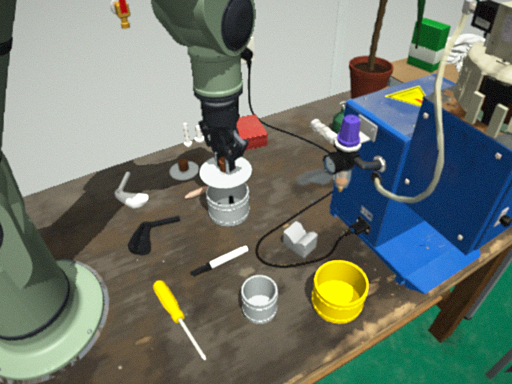

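View pics/wrist4.png

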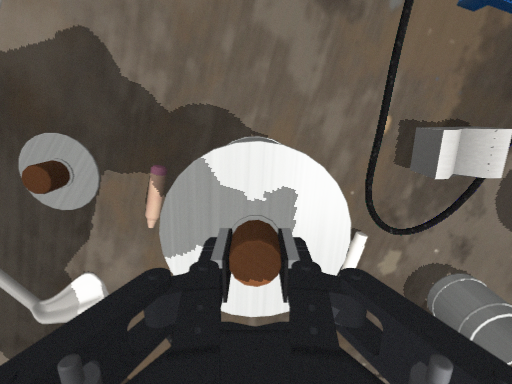

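The lid hangs level over the pot (scene (226,172)). I'll lower it: the plug foot passes the rim at TCP z of about 92 mm, and it seats at about 80 mm.

Request:
{"op": "servo_tool", "data": {
  "steps": [
    {"grip":0,"dp":[-1,-0.5,-8],"twist":0},
    {"grip":0,"dp":[-1,-0.5,-18],"twist":0},
    {"grip":0,"dp":[-1,-0.5,-28],"twist":0},
    {"grip":0,"dp":[-1,-0.5,-36],"twist":0},
    {"grip":0,"dp":[-1,-0.5,-43],"twist":0},
    {"grip":0,"dp":[-1,-0.5,-49],"twist":0},
    {"grip":0,"dp":[-1,-0.5,-54],"twist":0},
    {"grip":0,"dp":[-1,-0.5,-54],"twist":0}
  ]
}}

```text
time: 7.53
eef_pos: [0.4694, 0.0692, 0.0843]
tool_rot: [0.0, 0.799, -0.601, -0.0]
wrist_force: [-0.8, 0.0, -1.3]
opening: 0.0259
```

Request:
{"op": "servo_tool", "data": {
  "steps": [
    {"grip":0,"dp":[0,0,-1],"twist":0},
    {"grip":0,"dp":[0,0,-2],"twist":0},
    {"grip":0,"dp":[0,0,-3],"twist":0},
    {"grip":0,"dp":[0,0,-3],"twist":0},
    {"grip":0,"dp":[0,0,-3],"twist":0}
  ]
}}

```text
time: 7.95
eef_pos: [0.4699, 0.0691, 0.0824]
tool_rot: [-0.0, 0.799, -0.601, 0.0]
wrist_force: [0.1, -0.5, -2.5]
opening: 0.026
```

Request:
{"op": "servo_tool", "data": {
  "steps": [
    {"grip":0,"dp":[0,0,-1],"twist":0},
    {"grip":0,"dp":[0,0,-2],"twist":0},
    {"grip":0,"dp":[0,0,-2],"twist":0},
    {"grip":0,"dp":[0,0,-2],"twist":0}
  ]
}}

```text
time: 8.28
eef_pos: [0.4697, 0.0692, 0.0802]
tool_rot: [0.0, 0.799, -0.601, -0.0]
wrist_force: [-0.4, -0.1, -1.6]
opening: 0.0258
```

Request:
{"op": "servo_tool", "data": {
  "steps": [
    {"grip":0,"dp":[0,0,-1],"twist":0},
    {"grip":0,"dp":[0,0,-1],"twist":0},
    {"grip":0,"dp":[0,0,-1],"twist":0}
  ]
}}

```text
time: 8.53
eef_pos: [0.4699, 0.0692, 0.0796]
tool_rot: [-0.0, 0.799, -0.601, 0.0]
wrist_force: [-2.4, 0.2, 9.4]
opening: 0.0258
```

Contact came at z=79.6 mm, as predicted (+9 N up). I'll look before releasing.

```bash
python3 w.py 5 scene; python3 -c "
import cv2;i=cv2.imread('pics/scene5.png')[130:250,160:300];cv2.imwrite('pics/c5.png',cv2.resize(i,None,fx=5,fy=5,interpolation=2))"
```

```text
8.5333 [0.46988179 0.06919148 0.07963529] [-9.34172004e-05  7.99393328e-01 -6.00808013e-01  1.71671648e-04] [-2.42770455  0.18130947  9.38556237] 0.02576998257260501
```

View pics/c5.png

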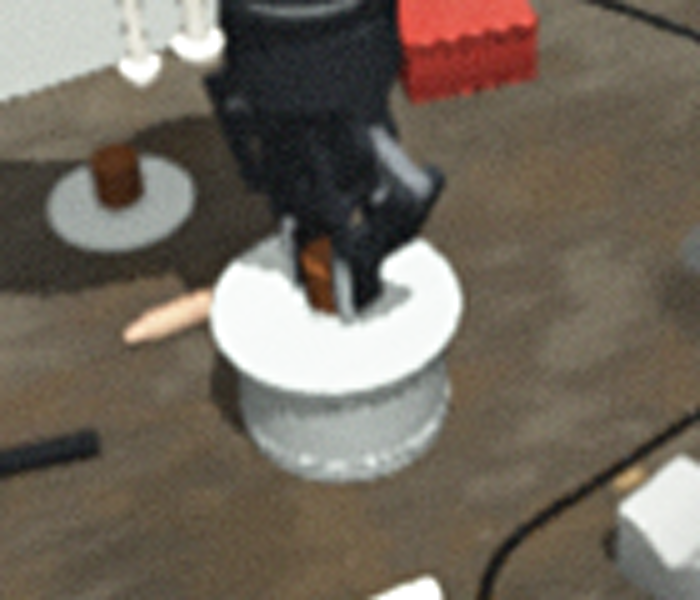

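The lid sits flush and level on the pot. I'll open gradually, then retreat straight up.

Request:
{"op": "servo_tool", "data": {
  "steps": [
    {"grip":0.3,"dp":[0,0,0],"twist":0},
    {"grip":0.4,"dp":[0,0,0],"twist":0},
    {"grip":0.5,"dp":[0,0,0],"twist":0},
    {"grip":0.7,"dp":[0,0,0],"twist":0},
    {"grip":1,"dp":[0,0,0],"twist":0},
    {"grip":1,"dp":[0,0,0],"twist":0},
    {"grip":1,"dp":[0,0,0],"twist":0},
    {"grip":1,"dp":[0,0,0],"twist":0}
  ]
}}

```text
time: 9.25
eef_pos: [0.4698, 0.0691, 0.0793]
tool_rot: [-0.0, 0.799, -0.601, -0.0]
wrist_force: [-1.0, 0.1, 0.3]
opening: 0.0852
```

Request:
{"op": "servo_tool", "data": {
  "steps": [
    {"grip":1,"dp":[0,0,5],"twist":0},
    {"grip":1,"dp":[0,0,20],"twist":0},
    {"grip":1,"dp":[0,0,45],"twist":0},
    {"grip":1,"dp":[0,0,75],"twist":0},
    {"grip":1,"dp":[0,0,105],"twist":0},
    {"grip":1,"dp":[0,0,130],"twist":0},
    {"grip":1,"dp":[0,0,140],"twist":0},
    {"grip":1,"dp":[0,0,140],"twist":0}
  ]
}}

```text
time: 9.92
eef_pos: [0.4708, 0.0693, 0.2217]
tool_rot: [-0.001, 0.799, -0.601, 0.001]
wrist_force: [0.8, 0.4, -0.1]
opening: 0.0857
```

Request:
{"op": "servo_tool", "data": {
  "steps": [
    {"grip":1,"dp":[0,0,0],"twist":0},
    {"grip":1,"dp":[0,0,0],"twist":0},
    {"grip":1,"dp":[0,0,0],"twist":0}
  ]
}}

```text
time: 10.17
eef_pos: [0.4692, 0.0691, 0.2182]
tool_rot: [0.001, 0.799, -0.601, -0.001]
wrist_force: [-0.0, 0.1, -1.0]
opening: 0.0855
```

```bash
python3 w.py 6 scene wrist; python3 - <<'E'
from h import *
from scipy.optimize import least_squares
i=cv2.imread('pics/scene6.png')[130:250,160:300];cv2.imwrite('pics/c6.png',cv2.resize(i,None,fx=5,fy=5,interpolation=2))
E
```

```text
10.1667 [0.46920929 0.06905059 0.21822268] [ 6.63478743e-04  7.99425914e-01 -6.00763913e-01 -6.99191576e-04] [-0.03475314  0.13402334 -0.99350871] 0.08550361162397578
```

View pics/c6.png

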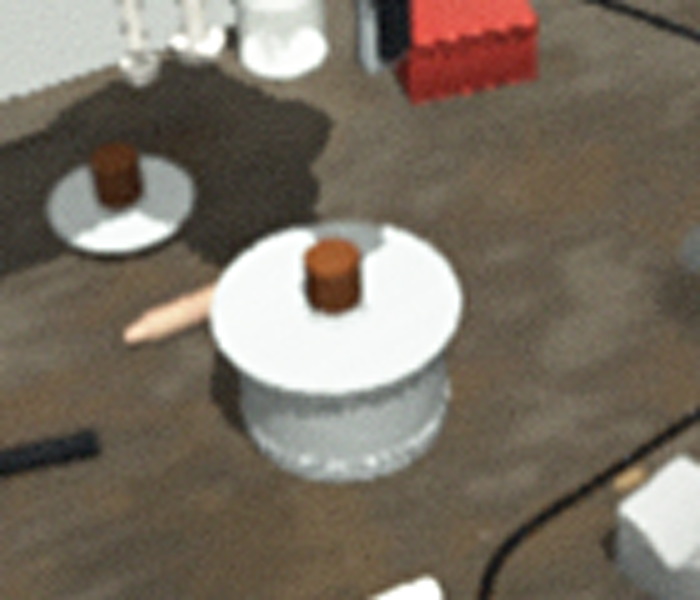

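View pics/wrist6.png

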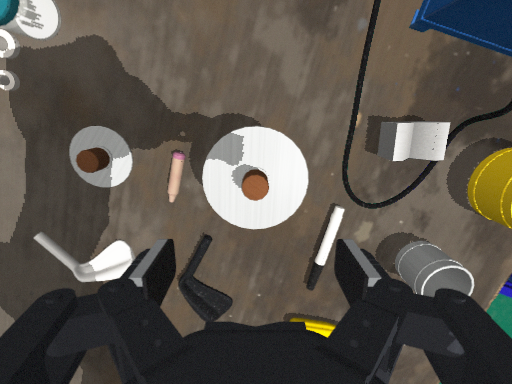

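View pics/scene6.png

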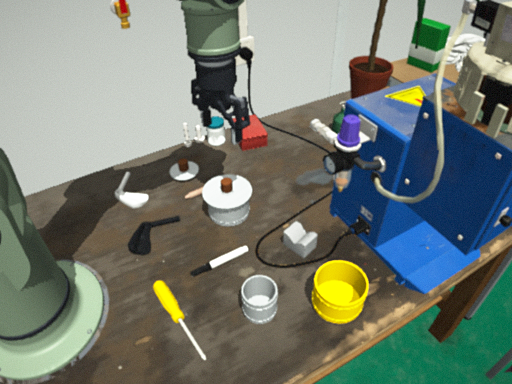

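The lid sits on the pot unchanged from before release (scene (228,193)). The small lid and narrow pot are untouched. One quick numeric check of its level, then I'll hand in.

```bash
python3 - <<'E'
from h import *
for n,a,b,e,f in (('wrist',190,115,320,240),('scene',196,168,258,210)):
    c=dict(np.load(f'pics/{n}6.npz')); hsv=cv2.cvtColor(cv2.imread(f'pics/{n}6.png'),cv2.COLOR_BGR2HSV)[b:f,a:e]
    m=((hsv[...,2]>(140 if n=='wrist' else 190))&(hsv[...,1]<45)).astype(np.uint8)
    cc=max(cv2.findContours(m,0,1)[0],key=cv2.contourArea)
    P=np.array([onz(c,x+a,y+b,.073)[:2]*1000 for x,y in cv2.convexHull(cc)[:,0]],np.float32)
    print(n,cv2.fitEllipse(P),cv2.minEnclosingCircle(P))
E
python3 -c "
from bench import arm
print(arm.close_job())"
```

```text
wrist ((470.2205810546875, 69.67424774169922), (114.82709503173828, 115.54467010498047), 39.36235809326172) ((470.06488037109375, 69.60382843017578), 57.92230224609375)
scene ((470.58624267578125, 69.19355010986328), (115.58631134033203, 118.06245422363281), 160.4826202392578) ((470.6841125488281, 68.94147491455078), 59.06930160522461)
the job is handed in; nothing more can be done
None
```

The wide steel pot is closed: I picked up the large lid by its knob, lowered it onto the pot, released it and backed straight off. I handed the job in at about 10.2 s.

- **Seating:** contact came at TCP z 79.6 mm with about 9 N, against 79.7 mm predicted for a fully seated lid. The lid did not visibly move when released.
- **Position and level:** assuming the seated height of 73 mm, the wrist and scene views put the lid's centre at (470.2, 69.7) and (470.6, 69.2) mm. The pot's mouth measured (470.7, 70.1) mm before the lid went on. Both views show a near-round disc of 115–118 mm (nominal 116), consistent with level.
- **The rest:** in the last pictures the narrow pot is still open, and the small lid and yellow pot look untouched. I checked these by eye only.
- **Disagreements:** my scene-camera fit of the open wide pot was unusable because it merged the rim with the wall, so the pot's position came from the top view alone. The gripper read 26 mm on the 28 mm knob, but the grip held throughout.

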